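# Set the smoke-vent selector through its H-gate

### The arm

A 7-joint arm with a two-finger parallel gripper is mounted at the origin on the work surface. World frame = base frame: x ahead of the robot, y to its left, z up, the work surface at z = 0. Lengths are in m, angles in rad, forces in N, time in s.
With the tool pointing down it reaches from about 0.425 to 1.025 m from the base axis. Payload 9.4 kg.
Tool frame: the origin (TCP) lies at the very end of the fingers, on their centre line; the grasp point (between the pads) lies env.hold_point_z behind it (env.hold_point_z is the distance from the TCP to the grasp point, in m); z points along the fingers, y is the direction in which the jaws open and shut (so a half turn about z gives the same grasp; the last joint's range is limited). The gripper opens to 93 mm and grips with 3 to 60 N. Pads are 15 mm wide; open, the fingers measure 128 mm over their backs; the gripper's body (75 mm by 188 mm) begins 65 mm behind the grasp point.
Start: joints at [1.149, 0.599, -0.003, 1.599, 0.002, 0.943, -0.08], TCP at [0.245, -0.682, 0.219] pointing down, gripper open.
Joint ranges: [-2.57, 2.57], [-0.35, 1.97], [-1.29, 1.29], [0.11, 2.56], [-1.05, 4.19], [0.11, 1.86], [-2.63, 2.63]. Speed limits (rad/s): [2.22, 2.22, 3.01, 3.01, 3.14, 3.14, 3.14].

### API

Orientations are given as a unit quaternion [w, x, y, z].
In Python, from station import env gives the robot as it stands. The module is installed in compiled form; this text tells all that it offers. Calls block until the motion is done:
- env.move_ptp(position, orientation): joint-space move of the TCP to a pose.
- env.servo_line(position, ori=None, max_speed=0.15, f_stop=None): straight line of the TCP; ori=None keeps the orientation; max_speed is the mean speed in m/s. With f_stop (N) it stops when the force on the tool has changed by that much, and returns True; else False.
- env.goto_joints(angles): joint-space move.
- env.command_gripper(opening, effort=None): opening from 0.0 (shut) to 1.0 (fully open); effort is the grip in N (None keeps the last); returns when the fingers have stopped.
- env.wait(seconds).
- env.ik(position, orientation): joint angles nearest the present ones, or None.
- env.read_state(): the state.
- env.camera(name): name is "scene" or "top" or "wrist"; returns a dict with "pixels" (384x512x3 uint8, red, green, blue), "depth" (384x512 float32, m along the optical axis (not along the pixel's ray), 0 where there is no reading), "fovy" (degrees; the focal length in pixels is half the picture's height over the tangent of half this angle, whatever the lens; pixels are square), "cx", "cy" (the principal point, pixels), "D" ([k1, k2, p1, p2, k3] as OpenCV has them; the pictures are not rectified), "origin" and "rotation" of the camera in the world; the wrist camera has in their place "T_tool_cam" (4x4, takes a point from camera to tool coordinates, whose origin is the TCP and whose axes are the flange's). Camera axes: x right, y up, looking along -z (the intrinsics and any distortion apply to the point x, -y, -z); pixel columns grow to the right and rows downward; lengths in m; the calibration is good to about 2 mm. A picture is of the moment at which its call begins: read the wrist's pose just before it.
A pose or a line that the arm cannot do raises env.MotionError and nothing moves.
- env.close_job(): hands the job in, once; it reports no verdict.
The state is a dict: "time_s": time; "joint_positions": joint angles; "qd": joint speeds; "effort": joint torques, N m; "tool_pos": TCP position; "eef_rot": TCP orientation; "contact_force": force on the tool from outside, world axes, zero at the start; "moment": the same for the moment, N m; "width": opening from 0.0 (shut) to 1.0 (fully open).
Only numpy, scipy, OpenCV 4.12 (cv2) and the standard library are available. Lean on these libraries where they do the work, as an engineer would, in place of code of your own. Each camera call takes 0.05 s, during which the arm holds its last target. There are 200 camera calls.

### The job

On the duty desk, set the smoke-vent selector to the slot marked by the round disc: with the fingertips, push its lever along its channel to the cross channel, across to the other channel, and then fully home to the end of the slot beside the round disc. Only push the lever, do not pinch it; let go of it at the end, and leave the other things on the desk where they are.

Things in the scene. Friction and masses are not known exactly. Their poses are not given: they have to be found in the camera images.
- console: The selector: a fixed white desk box, 240 x 240 mm and 110 mm high, with a 170 x 170 mm aluminium gate plate (top 116 mm above the desk) in the middle of its top. Origin: centre of its underside, on the desk. Its x axis points away from the robot (fore), its y axis to the robot's left, at a yaw of up to 0.4 rad from the world's.
- gate_mid (a point): Centre of the H-gate on the plate's top; console's axes. Two channels along x, at y = +24.4 mm (left) and -24.4 mm (right), from x = -33 to +33 mm, joined at their middles by a cross channel along y at x = 0. Channels 16 mm wide, inner corners rounded. Each half channel is a slot: four slots, a tag beyond the end of each.
- lever_pivot (a point): The point on the console's centre line, 22 mm above the desk, about which the lever leans both ways; fixed to the console, console's axes. The middle of the grip lies at 154*(cos(side)*sin(fore), sin(side), cos(side)*cos(fore)) mm from it.
- lever_fore (a joint): Fore-and-aft lean of the lever about the console's y axis, rad: 0 upright (cross channel), positive leaning to the console's +x, slots fully home at +0.262 and -0.262. Starts part way or fully in the far left slot (0.12 to 0.26). In the cross channel it has about 0.03 rad of play each way. It stays where it is left; 3 to 4 N at the middle of the grip moves it (friction, no spring).
- lever_side (a joint): Sideways lean of the lever, rad: positive leaning to the console's +y (left); channels at about +0.262 (left, where it starts) and -0.262 (right), stops at +0.275 and -0.275. Its axis leans with lever_fore, through the same pivot. Same friction. It can change sides only in the cross channel.
- grip_mid (a point): Centre of the lever's black upright grip: a prism 32 x 32 mm with bevelled corners (flat faces 24 mm wide, square to the console's axes when upright), 72 mm tall, its top 212 mm above the desk when upright. A bare rod 10 mm thick goes from it down into the gate. z runs up along the lever. It travels about 40 mm each way from upright.
- lever_gate (a point): Point on the lever's rod at the level of the gate plate (91 mm from the pivot): shows where the lever stands in the H. It moves about 24 mm each way from upright.
- tag_disc: Marker tag lying on the gate plate beyond the end of a slot, 3 mm thick, dark steel like the other tags: a round disc 36 mm across. Origin: centre of its underside; it lies 58 mm from the gate's centre along the console's x (ahead or behind) and 30 mm along y, on the right (-y) side (which end varies). It marks the slot to be set.
- tag_square: Marker tag lying on the gate plate beyond the end of a slot, 3 mm thick, dark steel like the other tags: a square 32 x 32 mm. Origin: centre of its underside; it lies 58 mm from the gate's centre along the console's x (ahead or behind) and 30 mm along y, on the right (-y) side (which end varies). 
- tag_triangle: Marker tag lying on the gate plate beyond the end of a slot, 3 mm thick, dark steel like the other tags: a triangle with corners 21 mm from its centre. Origin: centre of its underside; it lies 58 mm from the gate's centre along the console's x (ahead or behind) and 30 mm along y, on the left (+y) side (which end varies). 
- tag_bar: Marker tag lying on the gate plate beyond the end of a slot, 3 mm thick, dark steel like the other tags: a bar 36 x 10 mm. Origin: centre of its underside; it lies 58 mm from the gate's centre along the console's x (ahead or behind) and 30 mm along y, on the left (+y) side (which end varies). 
- mug: White mug, 80 mm wide and 92 mm tall, standing left of the console; a bystander, to be left standing where it is. Its origin is the centre of its underside.
- radio: Black hand radio lying flat, 120 x 58 x 34 mm with a 75 mm aerial, right of the console; a bystander, to be left standing where it is. Its origin is the centre of its underside.
- stapler: Grey stapler, 130 x 36 x 48 mm, beyond the console; a bystander, to be left standing where it is. Its origin is the centre of its underside.
- stamp: Rubber stamp with a wooden handle, 50 x 30 mm and 70 mm tall, beyond the console; a bystander, to be left standing where it is. Its origin is the centre of its underside.
- torch: Dark hand torch lying, 130 mm long, 34 mm thick, left of the console; a bystander, to be left standing where it is. Its origin is the centre of its underside.

How it is judged:
On the way:
1. the lever has gone across to the right-hand channel (value of joint lever_side below -0.2 rad), for 0.1 s.
At the end, for the whole second after the job is handed in: The lever stands at rest in the slot whose end carries the round disc, within 0.04 rad (about 6 mm at the grip) of that slot's end, and is no longer touched ((value of joint lever_fore above 0.222 rad or value of joint lever_fore below -0.222 rad) and value of joint lever_side below -0.2 rad and horizontal distance between lever_gate and tag_disc below 0.046 m and velocity of joint lever_fore between -0.05 and 0.05 rad/s and velocity of joint lever_side between -0.05 and 0.05 rad/s).
It fails at once if a thing on the desk (mug, radio, stapler, stamp or torch) is pushed, lifted or carried more than 20 mm (distance of any of mug, radio, stapler, stamp, torch from where it was at the start of the episode above 0.02 m).
It fails at once if the lever's grip is pinched between the fingers (front and back faces at once) (contact force between the fingers and lever_side_c1 above 1 N and contact force between the fingers and lever_side_c2 above 1 N).
It fails at once if the lever's grip is pinched between the fingers (left and right faces at once) (contact force between the fingers and lever_side_c3 above 1 N and contact force between the fingers and lever_side_c4 above 1 N).
It also fails if it takes over 58 s, if anything falls off the work surface, if the arm or the gripper's body presses on something with over 40 N, if the wrist force passes 120 N, or if a joint passes its speed limit or range.

## Working session

There is one attempt and no reset: what is moved stays moved. The work goes in short steps, each a Python script; the robot and the scene stay as the last script left them, time stands still between calls to the robot, and variables do not carry over. Pictures are saved under pics/ and viewed, on a budget of 10 in all, crops included, one or two more only if the job needs it, and the job is handed in when it is done.

```bash
mkdir -p pics
cat > h.py <<'E'
import numpy as np, cv2
from station import env
def cam(n):
    s=env.read_state(); c=env.camera(n); return s,c
def K(c):
    f=c["pixels"].shape[0]/2/np.tan(np.radians(c["fovy"])/2)
    return np.array([[f,0,c["cx"]],[0,f,c["cy"]],[0,0,1.]])
def cloud(c):
    h,w=c["depth"].shape
    uv=np.stack(np.meshgrid(np.arange(w),np.arange(h)),-1).reshape(-1,1,2).astype(np.float64)
    n=cv2.undistortPoints(uv,K(c),np.array(c["D"],float)).reshape(h,w,2)
    d=c["depth"][...,None]
    p=np.concatenate([n[...,:1]*d,-n[...,1:]*d,-d],-1)
    return p@np.array(c["rotation"]).T+np.array(c["origin"])
def save(n,img): cv2.imwrite("pics/"+n,img[...,::-1])
E
python3 - <<'E'
from h import *
for n in("top","scene"):
    s,c=cam(n); save(n+"0.png",c["pixels"]); np.savez(n+"0.npz",cl=cloud(c),px=c["pixels"],dep=c["depth"])
    print(n,c["origin"],c["fovy"],c["cx"],c["cy"],c["D"],np.round(c["rotation"],3).tolist(), (c["depth"]>0).mean())
print(s, env.hold_point_z)
E
```

```text
Traceback (most recent call last):
  File "h.py", line 14, in cloud
    return p@np.array(c["rotation"]).T+np.array(c["origin"])
           ~^~~~~~~~~~~~~~~~~~~~~~~~~~
ValueError: matmul: Input operand 1 has a mismatch in its core dimension 0, with gufunc signature (n?,k),(k,m?)->(n?,m?) (size 4 is different from 3)
```

View pics/top0.png

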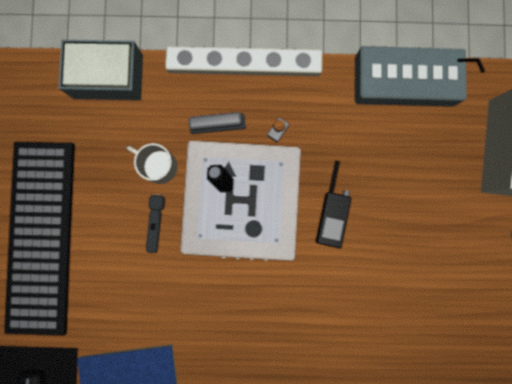

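The top view shows the lever grip around (217,175) in the far-left slot. The disc is at (253,229), which is the near right slot; the square (257,172), triangle (229,168) and bar (224,227) mark the other three. The camera rotation is a quaternion, so I'll fix that and measure.

```bash
sed -i 's/^import numpy as np, cv2/import numpy as np, cv2\nfrom scipy.spatial.transform import Rotation as R\ndef rot(q): return R.from_quat(np.roll(np.array(q,float),-1)).as_matrix()/; s/p@np.array(c\["rotation"\]).T/p@rot(c["rotation"]).T/' h.py
python3 - <<'E'
from h import *
for n in("top","scene"):
    s,c=cam(n); save(n+"1.png",c["pixels"]); cl=cloud(c)
    print(n,c["origin"],c["rotation"],c["fovy"],c["D"],(c["depth"]>0).mean())
    np.savez(n+".npz",cl=cl,px=c["pixels"])
    z=cl[...,2]; ok=c["depth"]>0
    if n=="top":
        m=((abs(z-.113)<.012)&ok).astype(np.uint8)
        m=cv2.morphologyEx(m,cv2.MORPH_CLOSE,np.ones((9,9)))
        cs=max(cv2.findContours(m,0,2)[0],key=cv2.contourArea)
        mm=np.zeros_like(m); cv2.drawContours(mm,[cs],-1,1,-1)
        P=cl[(mm>0)&ok&(abs(z-.113)<.012)][:,:2]
        r=cv2.minAreaRect((P*1000).astype(np.float32)); print("console",r)
        # dark tags on the plate
        d=(c["pixels"].max(-1)<75)&(mm>0)
        k,l,st,ce=cv2.connectedComponentsWithStats(d.astype(np.uint8))
        for i in range(1,k):
            if st[i,4]>15: print(ce[i],st[i,4],np.median(cl[l==i],0).round(4))
    g=ok&(z>.18)&(z<.23)&(c["pixels"].max(-1)<80)&(abs(cl[...,1])<.4)
    # topmost grip
    Q=cl[g&(cl[...,0]>.4)]; print("grip hi",len(Q),np.median(Q,0),Q.min(0),Q.max(0))
st=env.read_state(); print(st["time_s"],st["tool_pos"],st["eef_rot"],st["contact_force"],env.hold_point_z)
E
```

```text
top [0.54338116 0.07718887 1.10459898] [ 0.71389692  0.02189645 -0.02342087 -0.6995164 ] 43.85950743343874 [-0.02897301  0.          0.          0.          0.        ] 0.9959716796875
console ((589.9970703125, 98.60427856445312), (240.29014587402344, 240.30618286132812), 87.69911193847656)
[230.8314746  188.47335812] 807 [0.6115 0.1239 0.142 ]
[256.49685535 172.55974843] 159 [0.6458 0.068  0.1196]
[253.23493976 228.23493976] 166 [0.5313 0.0721 0.1194]
[223.65625 226.40625] 32 [0.534 0.133 0.12 ]
grip hi 253 [0.62777074 0.13744097 0.19779539] [ 0.61563578 -0.3807607   0.1800607 ] [0.86122104 0.16233983 0.21000234]
scene [1.10687204 0.14689484 0.74026252] [0.6009676  0.2243498  0.25441851 0.72372393] 57.983720479568824 [-0.09058161  0.          0.          0.          0.        ] 0.9960072835286459
grip hi 183 [0.647965   0.1373691  0.19464301] [ 0.62391565 -0.38285577  0.18008451] [0.86240204 0.16158443 0.20492385]
0.15 [ 0.24491556 -0.68203741  0.21796266] [-5.33391243e-04  9.85171819e-01  1.71569745e-01 -1.57240493e-04] [-0.44726645  0.0024734   0.33265133] 0.0188
```

View pics/scene1.png

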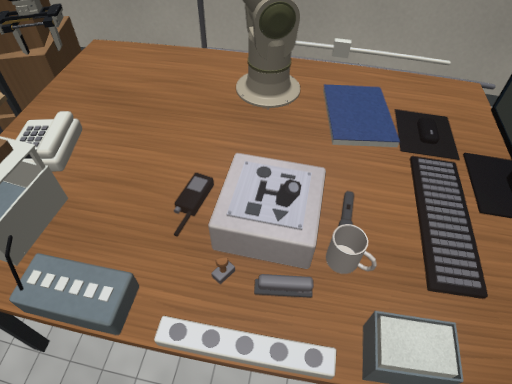

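Both views agree: the disc marks the near-right slot and the console centre is about (0.590, 0.0986), yaw about -0.04. Next I check the heights along the arm's way, estimate the grip's lean, then move above the far side.

```bash
cat >> h.py <<'E'
C=np.array([.590,.0986]); YAW=-.040
Rz=np.array([[np.cos(YAW),-np.sin(YAW)],[np.sin(YAW),np.cos(YAW)]])
Q=[0,np.cos(YAW/2),np.sin(YAW/2),0]
def W(x,y,z): return [*(C+Rz@np.array([x,y])),z]     # console -> world
def con(P): P=np.array(P); return np.c_[(P[...,:2]-C)@Rz,P[...,2]]
def here(): s=env.read_state(); return s["time_s"],(con(s["tool_pos"][None])[0]*1e3).round(1),np.round(s["contact_force"],1)
def grip(n="top"):
    # bright-independent: points between 130 and 215 mm high above the plate
    s,c=cam(n); cl=cloud(c); p=con(cl.reshape(-1,3)); px=c["pixels"].reshape(-1,3)
    m=(np.abs(p[:,0])<.075)&(np.abs(p[:,1])<.09)&(p[:,2]>.15)&(p[:,2]<.225)&(px.max(1)<90)
    return c,p[m]
E
python3 - <<'E'
from h import *
d=np.load("top.npz"); cl=d["cl"].reshape(-1,3)
for nm in("top","scene"):
    p=np.load(nm+".npz")["cl"].reshape(-1,3)
    a=(p[:,0]>.2)&(p[:,0]<.85)&(p[:,1]<-.1)&(p[:,1]>-.8)&(p[:,2]>.1)
    q=p[a]; 
    if len(q):
        print(nm,len(q))
        for y0 in np.arange(-.8,-.1,.1):
            b=q[(q[:,1]>=y0)&(q[:,1]<y0+.1)]
            if len(b): print(round(y0,1),b[:,0].min().round(2),b[:,0].max().round(2),b[:,2].max().round(2))
for n in("top","scene"):
    c,g=grip(n); t=g[g[:,2]>g[:,2].max()-.012]
    print(n,len(g),g.min(0),g.max(0),"top part",t.mean(0))
E
```

```text
top 499
-0.5 0.62 0.84 0.13
scene 3760
-0.8 0.23 0.31 0.39
-0.7 0.2 0.29 0.39
-0.6 0.2 0.7 0.35
-0.5 0.62 0.82 0.23
top 393 [0.01546472 0.01879459 0.15003753] [0.0596739  0.06564429 0.20919802] top part [0.03964983 0.04504475 0.20205121]
scene 298 [0.02684777 0.0185788  0.1504371 ] [0.06330211 0.06478805 0.20567454] top part [0.04847897 0.04609658 0.19929768]
```

Run:
```python
from h import *
p=env.read_state()["tool_pos"]
env.command_gripper(0.0,10)
env.servo_line([p[0],p[1],.38],max_speed=.2)
env.move_ptp(W(.105,.04,.34),Q); print(here())
s,c=cam("wrist"); save("w1.png",c["pixels"]); print(env.read_state()["width"],np.round(c["T_tool_cam"],3).tolist())
s,c=cam("scene"); save("s2.png",c["pixels"])
```

```text
(5.925, array([105.3,  39. , 340. ]), array([ 0.2, -0.8, -0.4]))
0.0026841605069827753 [[0.0, 0.955, 0.295, 0.082], [1.0, -0.0, -0.0, -0.0], [-0.0, 0.295, -0.955, -0.167], [0.0, 0.0, 0.0, 1.0]]
```

View pics/w1.png

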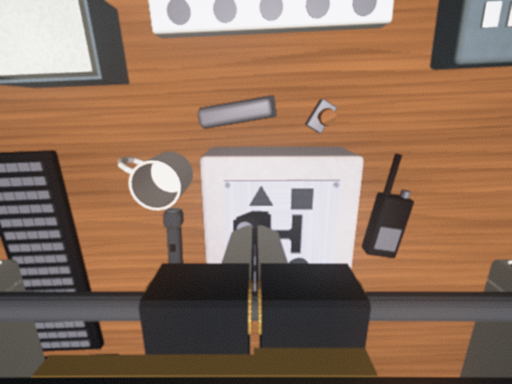

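The wrist view shows the shut fingers (tips near (255,232)) just past the grip (250,220) on its far side, with the path down clear. Descend and push towards the cross channel, stopping a bit short.

Run:
```python
from h import *
def top():
    for n in("top","scene"):
        c,g=grip(n); t=g[g[:,2]>.185]; print(n,len(t),t.min(0).round(4),t.max(0).round(4))
print(env.servo_line(W(.105,.04,.172),Q,max_speed=.15,f_stop=15),here())
for x in (.06,.045,.032):
    print(env.servo_line(W(x,.04,.172),Q,max_speed=.06,f_stop=25),here())
s,c=cam("top"); im=c["pixels"][130:270,170:320]; save("t3.png",cv2.resize(im,None,fx=4,fy=4,interpolation=2))
```

```text
False (7.2917, array([105.5,  40.3, 173. ]), array([-0.3,  0.1, -0.6]))
False (8.1917, array([ 60.4,  40. , 172.2]), array([2.5, 1.6, 1.7]))
False (8.5917, array([ 44.7,  39.8, 171.8]), array([ 2.1, -0.5,  0.9]))
False (8.9583, array([ 31.6,  39.7, 171.9]), array([1.9, 0. , 1.1]))
```

View pics/t3.png

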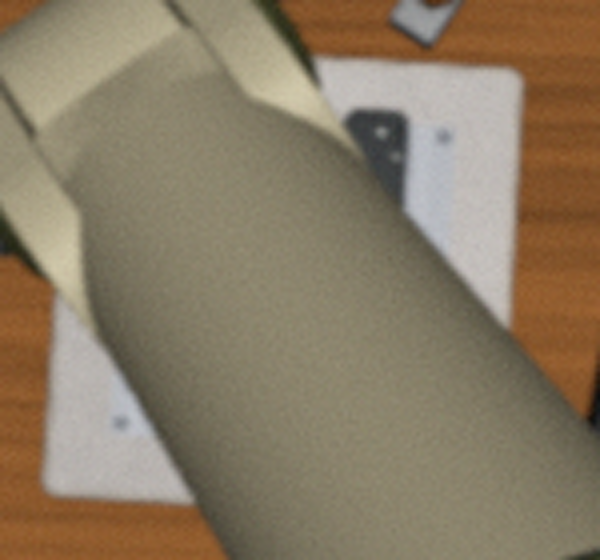

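The arm hides the gate from the top camera, so I'll use the scene camera, which looks from the far side.

Run:
```python
from h import *
print(env.servo_line(W(.026,.04,.172),Q,max_speed=.05,f_stop=25),here())
a=cam("scene")[1]["pixels"][140:270,195:345]
env.servo_line(W(.07,.04,.172),Q,max_speed=.15); 
env.servo_line(W(.07,.04,.32),Q,max_speed=.2); 
w=cam("wrist")[1]["pixels"]
b=cam("scene")[1]["pixels"][140:270,195:345]
r=lambda i:cv2.resize(i,(396,343),interpolation=2)
save("m4.png",np.vstack([np.hstack([r(a),r(b)])]))
save("w4.png",w)
c,g=grip("scene"); t=g[g[:,2]>.2]; print(len(g),len(t),t.min(0).round(4),t.max(0).round(4),t.mean(0).round(4))
print(here())
```

```text
False (9.275, array([ 25.8,  39.8, 172. ]), array([ 1.7, -0.3,  1.3]))
363 90 [-0.0128  0.0317  0.2   ] [0.0198 0.0649 0.2098] [0.0082 0.0457 0.2045]
(10.8083, array([ 69.4,  39.7, 318.4]), array([ 0.3, -0.3,  0.3]))
```

View pics/m4.png

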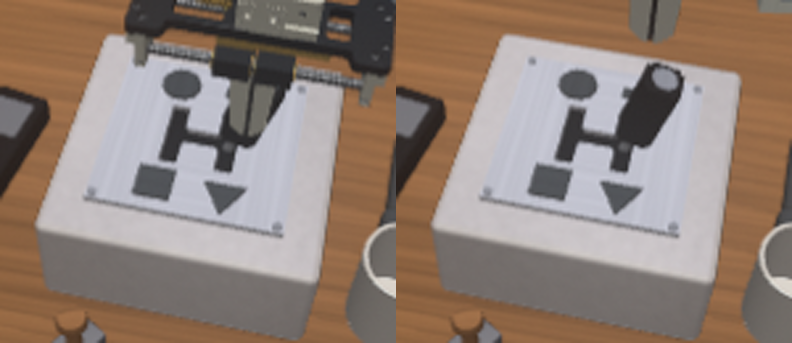

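The left panel shows the fingers behind the grip. In the right panel the rod sits at the mouth of the cross channel, with the grip top at about (665,78), and depth puts the lever at fore ≈ +0.02. I'll push 2.5 mm more, then go across with a force stop.

Run:
```python
from h import *
env.servo_line(W(.07,.04,.172),Q,max_speed=.2)
env.servo_line(W(.0233,.04,.172),Q,max_speed=.06,f_stop=25); print(here())
env.servo_line(W(.06,.04,.172),Q,max_speed=.15)
env.servo_line(W(.06,.04,.26),Q,max_speed=.2)
env.servo_line(W(0,.115,.26),Q,max_speed=.2)
print(env.servo_line(W(0,.115,.172),Q,max_speed=.15,f_stop=15),here())
for y in (.08,.06,.04,.02,.0,-.01,-.02):
    st=env.servo_line(W(0,y,.172),Q,max_speed=.06,f_stop=12); print(st,here())
    if st: break
b=cam("scene")[1]["pixels"][140:270,195:345]
save("m5.png",cv2.resize(b,None,fx=3,fy=3,interpolation=2))
c,g=grip("scene"); t=g[g[:,2]>.19]; print(len(g),len(t),t.min(0).round(4),t.max(0).round(4))
```

```text
(12.625, array([ 23.9,  40.1, 172.2]), array([ 1.6, -0.9,  0.6]))
False (14.975, array([  0.6, 114.9, 172.5]), array([ 0.8, -0.1,  0.5]))
False (15.7083, array([  0. ,  80.1, 172.1]), array([ 0.2,  0.7, -0.1]))
False (16.1917, array([  0. ,  59.9, 172. ]), array([0.4, 1.7, 1.7]))
False (16.675, array([ -0.2,  39.2, 171.8]), array([-0.6,  1.4,  0.6]))
False (17.1583, array([-1.000e-01,  1.910e+01,  1.719e+02]), array([-0.1,  1.1,  0.9]))
False (17.6417, array([-1.000e-01, -1.000e+00,  1.719e+02]), array([ 0. ,  0.4, -0.3]))
False (17.9583, array([  0. , -10.6, 172. ]), array([ 0.2,  1. , -0.5]))
True (18.2, array([ -0. , -16.8, 171.9]), array([-0.6,  4.3,  1.5]))
375 166 [-0.0141 -0.0676  0.1901] [ 0.0174 -0.0145  0.2247]
```

View pics/m5.png

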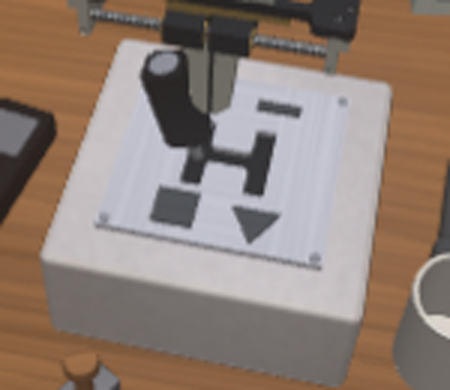

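The lever now stands in the right-hand channel (grip top at (163,65), rod at the right end of the cross channel), and the push ended on the stop. Let go, go round to the far face and push it home to the near end.

Run:
```python
from h import *
env.servo_line(W(0,.02,.172),Q,max_speed=.15)
env.servo_line(W(0,.02,.26),Q,max_speed=.2)
env.servo_line(W(.07,-.04,.26),Q,max_speed=.2)
print(env.servo_line(W(.07,-.04,.172),Q,max_speed=.15,f_stop=15),here())
for x in (.03,.01,-.005,-.03):
    st=env.servo_line(W(x,-.04,.172),Q,max_speed=.05,f_stop=14); print(st,here())
    if st: break
env.servo_line(W(.04,-.04,.172),Q,max_speed=.15)
env.servo_line(W(.07,-.04,.32),Q,max_speed=.2)
b=cam("scene")[1]["pixels"][140:270,195:345]
save("m6.png",cv2.resize(b,None,fx=3,fy=3,interpolation=2))
c,g=grip("scene"); t=g[g[:,2]>.19]; print(len(g),len(t),t.min(0).round(4),t.max(0).round(4),t.mean(0).round(4),here())
```

```text
False (20.6333, array([ 70.2, -39.3, 172.9]), array([0.1, 0.2, 1.4]))
False (21.5833, array([ 30.3, -39.9, 172. ]), array([ 0.3, -0.6,  0.1]))
False (22.1333, array([  9.9, -40. , 172.2]), array([ 1.8, -0.1,  1.9]))
False (22.5833, array([ -5.9, -40. , 171.8]), array([ 1.2,  0.6, -0.6]))
True (22.9833, array([-18.3, -39.5, 172.9]), array([ 6.9, -0.5,  1.7]))
376 123 [-0.0608 -0.068   0.1902] [-0.0249 -0.0334  0.2044] [-0.0345 -0.0476  0.1967] (24.5417, array([ 69.1, -40.2, 318.5]), array([-0.7,  0.7,  0.1]))
```

View pics/m6.png

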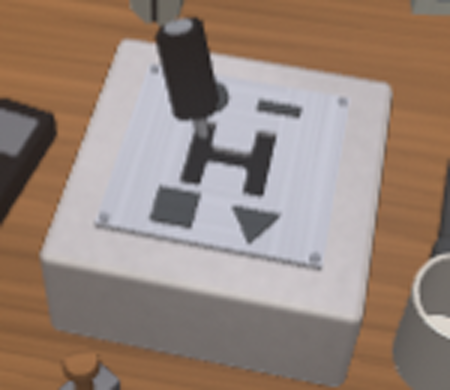

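The lever leans to the near right beside the disc, with the rod at (200,128) at the slot end and the fingers clear. The push ended on the stop, so I hand in.

Run:
```python
from h import *
env.close_job(); print(here())
```

```text
the job is handed in; nothing more can be done
the job is handed in; nothing more can be done
```

The smoke-vent selector is set to the near-right slot, the one marked by the round disc, and the job is handed in. The hand-in reports no verdict.

**What I did:** With the fingers shut, I pushed the lever back along the left channel to the cross channel. I then pushed it across to the right channel until it met the stop, and home to the near end until the force stop (14 N) tripped. Then I drew the fingers clear.

**Last checks:**
- **Lever position:** depth from the scene camera put the grip top about 45 mm towards the robot and 50 mm to the right. That is about -0.255 rad fore and -0.27 rad side, in the slot by the disc. It is a rough reading, a few hundredths of a radian, but the force stop at the slot end agrees with it.
- **Contact:** the fingers were well clear, with force readings below 1 N. They stayed shut throughout, so the grip could not be pinched.
- **Time:** the lever was home and released at 24.5 s, against the 58 s limit.
- **Other things on the desk:** I did not re-measure them. While low, the fingertips stayed about 170 mm above the desk, well over every bystander, and every force reading fitted contact with the lever alone.

The top camera was no use during the pushes because the arm blocked its view. I relied on the scene camera instead.

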